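# Load a solid-state drive into the open test cradle

### The job

Fit the black drive with the yellow label into the test cradle: stand it on its long edge in the bay and let go, then tip it with a light push so that it lies flat on the pad, label up and connector end towards the connector. Then square it against the rail on the connector's side and slide it gently home, fully onto the connector. Do not drop or force it, and leave the silver drive standing and everything else where it is.

Things in the scene. Friction and masses are not known exactly. Their poses are not given: they have to be found in the camera images.
- drive: Black 2.5-inch solid-state drive, 0.16 kg, a block 100 (x) by 15 (y) by 70 mm (z), origin at its centre; +x to its connector end, +y to its yellow label, -y to its plain grey cover. It starts on its long edge on the mat, z up (centre 37 mm above the table), label to the robot's left (+y world) within 0.6 rad; a yellow seal folds over the label side of its upper edge. It topples past 12 degrees.
- drive_notch (a point): Middle of the mouth of the notch in the drive's connector end face, brass inside, open only at that face: 8 mm deep, 42 mm wide along the drive's z, 9 mm across the thickness (3 mm of case on either side). Drive frame: x = 50, y = 0, z = 8 mm.
- spare: Bare silver drive with a white and red label: same size, mass, frame and kind of start pose as the black one, standing on edge in another place (the two places may be swapped).
- cradle: Open test cradle, fixed on the mat; origin under its centre, 2 mm above the table, x along the bay towards the connector, z up. Black base x -88 to 112, y +-62 mm. The bay: a flat rubber floor at z = 30 mm, x -85 to 70, open at its -x end, between aluminium rails (inner faces y = +-52, 10 mm thick, 6 mm above the floor). At x = 70 a black head 18 mm higher than the floor closes it.
- connector (a point): Tip of the white connector tongue, mid-width. It stands 6 mm out of the head towards -x (cradle x 64 to 70 mm), 39 mm wide centred at y = -25, 5.5 to 9.5 mm above the bay's floor, so the rail on its side is the -y one. It enters the drive's notch if the drive lies squared within 1.5 mm of that rail.
- bay_stand (a point): On the bay's floor (cradle x = 2, y = 30, z = 30 mm), a good place for the drive's lower edge. Stood here with its x along the cradle's x, its label faces the near +y rail and it must tip towards -y to land label up; its end then falls about 12 mm short of the tongue and its side about 5 mm short of the -y rail.
- home (a point): Where the centre of the drive belongs when home: cradle x = 20, y = -17, z = 37.5 mm; drive flat on the floor, its side on the -y rail (y = -52), its end face on the head (x = 70). Axes as the cradle's.
- meter: Orange multimeter lying on its back, 190 x 92 x 47 mm, origin under its centre.
- spool: Solder spool standing on its flange, 56 mm across, 48 mm high, origin under its centre.
- phone: Black phone lying flat, 150 x 72 x 8 mm, origin under its centre.
- tape: Roll of amber tape lying flat, 90 mm across, 19 mm high, origin under its centre.
- dish: Small round steel dish, 72 mm across, 22 mm high, origin under its centre.
- driver: Screwdriver with a red handle lying on the mat, 170 mm long, handle to its -x.
There are look-alikes about, which are no part of the job. What is meant by the drive is not turquoise, and is the smaller of those in its own colour.

How it is judged:
On the way, in this order (a step that is already met when the one before it is completed fails the run):
1. the drive stands on its long edge on the floor of the bay, released (angle between drive's own z axis and vertical below 0.1 rad and z of drive in the frame of cradle between 0.061 and 0.069 m and y of drive in the frame of cradle between -0.05 and 0.05 m and x of drive in the frame of cradle between -0.07 and 0.03 m and contact force between the fingers and drive below 0.05 N), for 0.2 s.
2. the drive lies in the bay on its bottom cover, label up (angle between drive's own y axis and vertical below 0.2 rad and z of drive in the frame of cradle below 0.046 m and x of drive in the frame of cradle above -0.07 m and y of drive in the frame of cradle between -0.05 and 0.05 m), for 0.1 s.
At the end, for the whole second after the job is handed in: The black drive lies flat and still, label up (within 3 degrees), squared to the cradle within 3 degrees, within 2 mm of the connector-side rail and within 1.5 mm of fully home on the connector; the silver drive still stands on its edge (angle between drive's own y axis and vertical below 0.05 rad and angle between the x axis of drive and the x axis of cradle, either way round below 0.05 rad and x of drive in the frame of home between -0.0015 and 0.002 m and y of drive in the frame of home between -0.002 and 0.002 m and z of drive in the frame of home between -0.002 and 0.002 m and linear speed of drive below 0.01 m/s and angle between spare's own z axis and vertical below 0.1 rad); the robot touches nothing.
It fails at once if the drive is dropped or thrown over: it moves faster than 0.9 m/s while not held (linear speed of drive above 0.9 m/s and contact force between the fingers and drive below 0.2 N).
It fails at once if the leaning or lying drive is pushed with more than 25 N (angle between drive's own z axis and vertical above 0.5 rad and contact force between the fingers and drive above 25 N).
It fails at once if the silver drive is shifted by over 10 mm or knocked over (distance of spare from where it was at the start of the episode above 0.01 m or angle between spare's own z axis and vertical above 0.15 rad).
It fails at once if another thing on the mat is shifted by over 15 mm (distance of any of meter, spool, phone, tape, dish, driver from where it was at the start of the episode above 0.015 m).
It also fails if it takes over 58 s, if anything falls off the work surface, if the arm or the gripper's body presses on something with over 40 N, if the wrist force passes 120 N, or if a joint passes its speed limit or range.

### The arm

A 6-joint arm with a two-finger parallel gripper is mounted at the origin on the work surface. World frame = base frame: x ahead of the robot, y to its left, z up, the work surface at z = 0. Lengths are in m, angles in rad, forces in N, time in s.
With the tool pointing down it reaches from about 0.275 to 0.875 m from the base axis. Payload 12.5 kg.
Tool frame: the origin (TCP) lies on the centre line of the jaws, within the pads' length; the fingertips stand r.finger_overhang ahead of it and the grasp point (between the pads) lies 3 mm ahead of it (r.finger_overhang is the distance from the TCP to the fingertips, in m); z points along the fingers, y is the line along which they close (so a half turn about z gives the same grasp; the last joint's range is limited). The gripper opens to 85 mm and grips with 20 to 120 N. Pads are 22 mm wide; open, the fingers measure 114 mm over their backs; the gripper's body (76 mm by 85 mm) begins 54 mm behind the grasp point. The pads swing forward as they close: fully open they stand 13 mm farther back than shut.
Start: joints at [-1.366, 0.351, 1.652, -0, 1.139, -0.085], TCP at [0.157, -0.527, 0.253] pointing down, gripper open.
Joint ranges: [-2.75, 2.75], [-0.79, 2.1], [0.01, 2.65], [-1.57, 4.71], [0.07, 3.14], [-2.87, 2.87]. Speed limits (rad/s): [2.22, 2.22, 2.79, 3.14, 3.14, 3.14].

### API

Orientations are given as a unit quaternion [x, y, z, w].
In Python, from cell import r, optics gives the robot as it stands. The module is installed in compiled form; this text tells all that it offers. Calls block until the motion is done:
- r.move_to(position, orientation): joint-space move of the TCP to a pose.
- r.move_linear(position, rot=None, vel=0.15): straight line of the TCP; rot=None keeps the orientation; vel is the mean speed in m/s.
- r.set_joints(angles): joint-space move.
- r.set_gripper(opening, squeeze=None): opening from 0.0 (shut) to 1.0 (fully open); squeeze is the grip in N (None keeps the last); returns when the fingers have stopped.
- r.sleep(seconds).
- r.inverse_kinematics(position, orientation): joint angles nearest the present ones, or None.
- optics.get_image(name): name is "side" or "top" or "wrist"; returns a dict with "pixels" (480x640x3 uint8, red, green, blue), "depth" (480x640 float32, m along the optical axis (not along the pixel's ray), 0 where there is no reading), "fx", "fy", "cx", "cy" (pixels), "D" ([k1, k2, p1, p2, k3] as OpenCV has them; the pictures are not rectified), "camera_from_world" (4x4, takes a point from world to camera coordinates); the wrist camera has in their place "mount" (4x4, takes a point from camera to tool coordinates, whose origin is the TCP and whose axes are the flange's). Camera axes: x right, y down, z forward; pixel columns grow to the right and rows downward; lengths in m; the calibration is good to about 2 mm. A picture is of the moment at which its call begins: read the wrist's pose just before it.
A pose or a line that the arm cannot do raises r.PlanningError and nothing moves.
- r.hand_in(): hands the job in; it is judged then, once.
Readings, each from a call of its own:
- r.current_t(): time.
- r.current_q(): joint angles.
- r.current_qvel(): joint speeds.
- r.current_effort(): joint torques, N m.
- r.current_tool_pos(): TCP position.
- r.current_ee_rot(): TCP orientation.
- r.current_contact_force(): force on the tool from outside, world axes, zero at the start.
- r.current_torque(): the same for the moment, N m.
- r.current_opening(): opening from 0.0 (shut) to 1.0 (fully open).
- r.current_finger_force(): force on a finger pad.
Only numpy, scipy, OpenCV 4.12 (cv2) and the standard library are available. Lean on these libraries where they do the work, as an engineer would, in place of code of your own. Each camera call takes 0.05 s, during which the arm holds its last target. There are 200 camera calls.

## Working session

There is one attempt and no reset: what is moved stays moved. The work goes in short steps, each a Python script; the robot and the scene stay as the last script left them, time stands still between calls to the robot, and variables do not carry over. Pictures are saved under pics/ and viewed, at most 10 in all, crops included, and the job is handed in when it is done.

```bash
ls; mkdir -p pics
cat > h.py <<'E'
import numpy as np, cv2
from cell import r, optics
from scipy.spatial.transform import Rotation as R
def save(n,f):
    d=optics.get_image(n); np.savez('pics/'+f+'.npz',**{k:np.array(v) for k,v in d.items()})
    cv2.imwrite('pics/'+f+'.png',d['pixels'][:,:,::-1]); return d
def cam(d):
    K=np.array([[d['fx'],0,d['cx']],[0,d['fy'],d['cy']],[0,0,1]],float)
    return K,np.array(d['D'],float),np.array(d['camera_from_world'])
def plane(d,uv,z):
    K,D,T=cam(d); uv=np.array(uv,float).reshape(-1,1,2)
    n=cv2.undistortPoints(uv,K,D).reshape(-1,2); ray=np.c_[n,np.ones(len(n))]@T[:3,:3]
    c=-T[:3,:3].T@T[:3,3]; return c+ray*((z-c[2])/ray[:,2])[:,None]
def cloud(d):
    K,D,T=cam(d); h,w=d['depth'].shape
    u,v=np.meshgrid(np.arange(w),np.arange(h)); n=cv2.undistortPoints(np.stack([u,v],-1).reshape(-1,1,2).astype(float),K,D).reshape(-1,2)
    p=np.c_[n,np.ones(len(n))]*np.asarray(d['depth']).reshape(-1,1)
    return ((p-T[:3,3])@T[:3,:3]).reshape(h,w,3)
def proj(d,p):
    K,D,T=cam(d); return cv2.projectPoints(np.array(p,float).reshape(-1,1,3),cv2.Rodrigues(T[:3,:3])[0],T[:3,3],K,D)[0].reshape(-1,2)
def down(yaw): # tool z down; tool x at yaw
    return (R.from_euler('z',yaw)*R.from_euler('x',np.pi)).as_quat()
E
python3 - <<'E'
from h import *
for n in('top','side'):
    d=save(n,n+'0'); T=d['camera_from_world']; print(n,-T[:3,:3].T@T[:3,3],T[2,:3],d['fx'],d['depth'].max())
print(r.current_t(),r.finger_overhang,r.current_ee_rot())
E
```

```text
pics
top [0.18458589 0.01769338 1.51217726] [ 0.20718261 -0.01954177 -0.97810709] 562.7733652423158 2.5873678
side [0.42976356 1.13979871 0.80431067] [ 0.03950992 -0.8327319  -0.55226493] 587.946766766423 3.667655
0.1 0.022 [ 9.89523535e-01  1.44370849e-01 -2.31117153e-05 -4.80418263e-04]
```

View pics/top0.png

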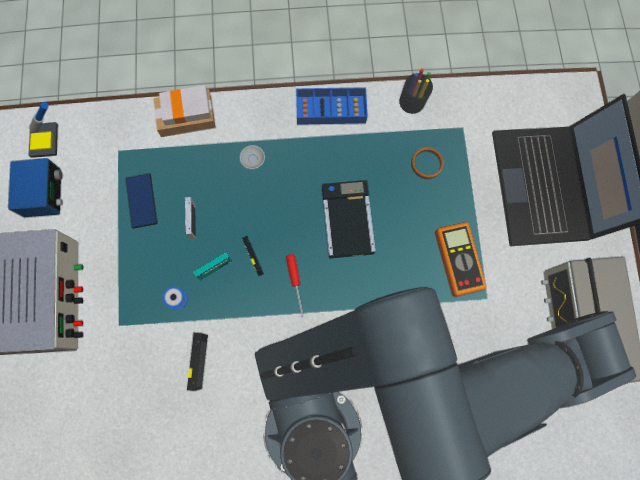

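View pics/side0.png

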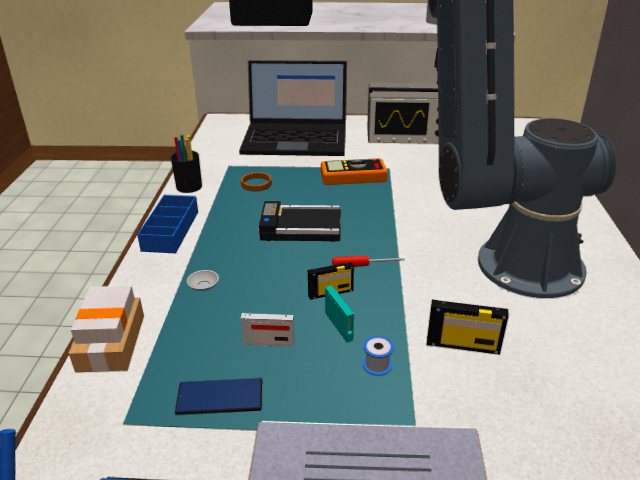

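Candidates for the drive: small black on the mat, top (253,256) / side (330,281); larger black off the mat, top (197,362) / side (467,327); turquoise, top (212,265) / side (339,313). The first one fits, as it is black and the smaller of the two black ones. I'll confirm that in a crop.

Run:
```python
from h import *
t=dict(np.load('pics/top0.npz')); s=dict(np.load('pics/side0.npz'))
def crop(d,u,v,w,h,k): return cv2.resize(d['pixels'][v:v+h,u:u+w,::-1],(w*k,h*k),interpolation=cv2.INTER_CUBIC)
cv2.imwrite('pics/crop1.png',np.hstack([crop(s,295,250,80,100,5),crop(t,190,220,80,100,5)]))
for nm,d,boxes in(('top',t,dict(drive=(235,230,270,280),teal=(190,248,235,285),spare=(178,190,202,242),big=(180,325,215,395))),('side',s,dict(drive=(300,255,360,303),spare=(235,308,300,352),big=(420,295,515,360)))):
    c=cloud(d)
    for k,(a,b,e,f) in boxes.items():
        p=c[b:f,a:e].reshape(-1,3); z=p[:,2]; q=p[(z>.02)&(z<.12)]
        zt=np.percentile(q[:,2],95); q=q[q[:,2]>zt-.012]
        m=cv2.minAreaRect((q[:,:2]*1000).astype(np.float32)); print(nm,k,zt.round(4),len(q),np.round(m[0],1),np.round(m[1],1),round(m[2],1))
# cradle
c=cloud(t); p=c[170:265,310:385].reshape(-1,3)
for lo,hi in((.027,.0345),(.0355,.041),(.046,.056)):
    q=p[(p[:,2]>lo)&(p[:,2]<hi)]; m=cv2.minAreaRect((q[:,:2]*1000).astype(np.float32)); print(lo,len(q),np.median(q[:,2]),np.round(m[0],1),np.round(m[1],1),m[2])
```

```text
top drive 0.0762 228 [467.6 124.9] [100.2  15.9] 19.9
top teal 0.0773 235 [446.7 232.2] [18.2 99.8] 28.2
top spare 0.0761 241 [583.9 288.9] [ 17.  103.4] 89.2
top big 0.1037 537 [203.4 281.1] [ 24.5 142.5] 81.8
side drive 0.0723 568 [470.8 169.7] [140.1  91.6] 82.1
side spare 0.0723 495 [580.7 289.7] [ 22.  100.1] 88.9
side big 0.0997 906 [199.4 283.5] [ 28.5 142.8] 81.3
0.027 1592 0.03129538741756583 [ 547.2 -138.8] [190.3 125.3] 1.0359961986541748
0.0355 592 0.037337423887627064 [ 554.1 -137.8] [201.8 124.7] 1.4685447216033936
0.046 616 0.05023073016895045 [ 587.  -137.7] [133.4 124.5] 1.4879285097122192
```

View pics/crop1.png

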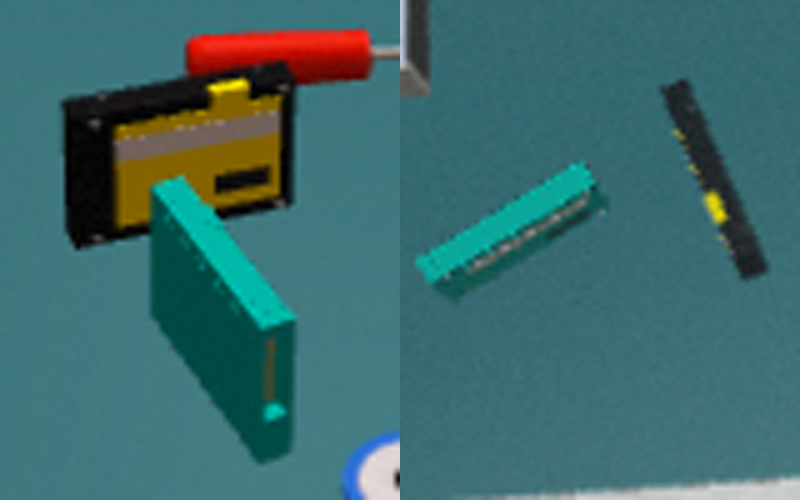

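The crop confirms it: a small black drive with a yellow label and a yellow seal on its upper edge, at top pixel (253,256), separate from the turquoise one. Next come wrist views of the cradle, then the drive.

```bash
cat >> h.py <<'E'
def wrist(f):
    p=np.array(r.current_tool_pos()); q=r.current_ee_rot(); d=optics.get_image('wrist')
    T=np.eye(4); T[:3,:3]=R.from_quat(q).as_matrix(); T[:3,3]=p
    d['camera_from_world']=np.linalg.inv(T@np.array(d['mount']))
    np.savez('pics/'+f+'.npz',**{k:np.array(v) for k,v in d.items()}); cv2.imwrite('pics/'+f+'.png',d['pixels'][:,:,::-1]); return d
E
python3 - <<'E'
from h import *
r.move_to([.53,-.138,.30],down(0.02)); d=wrist('w_cr'); print(np.round(d['mount'],3),r.current_t())
r.move_to([.46,.125,.25],down(np.radians(20))); wrist('w_dr'); print(r.current_t())
cv2.imwrite('pics/w2.png',np.hstack([cv2.resize(cv2.imread('pics/%s.png'%n),(400,300)) for n in('w_cr','w_dr')]))
E
```

```text
[[ 0.001 -0.958 -0.287  0.073]
 [ 1.     0.001 -0.     0.001]
 [ 0.001 -0.287  0.958 -0.12 ]
 [ 0.     0.     0.     1.   ]] 2.1
3.225
```

View pics/w2.png

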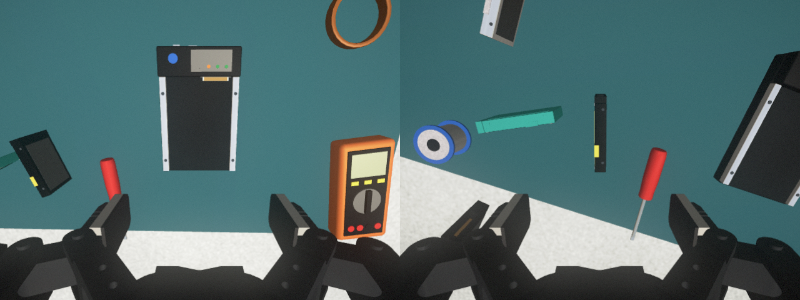

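```bash
cat > meas.py <<'E'
from h import *
def rect(p):
    m=cv2.minAreaRect((p[:,:2]*1000).astype(np.float32)); return np.round(m[0],2),np.round(m[1],1),round(m[2],2)
def cont(d,mask,z,box):
    a,b,e,f=box; m=np.zeros(mask.shape,np.uint8); m[b:f,a:e]=mask[b:f,a:e]
    cs=sorted(cv2.findContours(m,cv2.RETR_EXTERNAL,cv2.CHAIN_APPROX_NONE)[0],key=cv2.contourArea)
    return [plane(d,c.reshape(-1,2),z) for c in cs]
E
python3 - <<'E'
from meas import *
d=dict(np.load('pics/w_dr.npz')); c=cloud(d); z=c[...,2]
print('depth z mat',np.median(z[100:180,250:300]), 'drive top z', np.median(z[200:330,395:405]))
sub=np.zeros(z.shape,bool); sub[170:360,370:430]=1
zt=np.median(z[200:330,395:405]); m=sub&(abs(z-zt)<.006); print(m.sum(),rect(c[m]))
hsv=cv2.cvtColor(d['pixels'],cv2.COLOR_RGB2HSV); dark=((hsv[...,2]<75)|((hsv[...,0]<40)&(hsv[...,1]>120))).astype(np.uint8)
mm=(m).astype(np.uint8); p=cont(d,mm,.072,(370,170,430,360))[-1]; print('plane',rect(p))
d=dict(np.load('pics/w_cr.npz')); c=cloud(d); z=c[...,2]
hsv=cv2.cvtColor(d['pixels'],cv2.COLOR_RGB2HSV); white=((hsv[...,2]>150)&(hsv[...,1]<60)).astype(np.uint8)
for n,b in(('L',(240,145,285,290)),('R',(355,145,405,290))):
    p=cont(d,white,.038,b)[-1]; print(n,rect(p))
for n,b in(('floor',(280,170,360,260)),('headtop',(260,100,300,145)),('railL',(262,190,268,250))):
    print(n,np.median(z[b[1]:b[3],b[0]:b[2]]))
m=(z>.044)&(z<.056); m[:85]=0;m[160:]=0;m[:,:230]=0;m[:,410:]=0; print('head',rect(c[m]))
t=((hsv[...,0]<30)&(hsv[...,1]>60)&(hsv[...,2]>120)).astype(np.uint8); p=cont(d,t,.0415,(300,140,390,175)); print('tongue?',rect(p[-1]),hsv[156,425//1-0-0-0 if 0 else 430-80])
E
```

```text
depth z mat 0.0015710106501382005 drive top z 0.01960324378533837
1579 (array([399.24,  18.17]), array([138.6,  25.5]), 7.43)
plane (array([420.27,  38.61]), array([116.1,  22.7]), 7.41)
L (array([522.81, -82.04]), array([133.1,  10.4]), 1.2)
R (array([ 525.13, -195.81]), array([133. ,  10.4]), 1.2)
floor 0.031514223630908694
headtop 0.047968255442579676
railL 0.03754972169570511
head (array([ 627.14, -136.33]), array([ 32.8, 124.2]), 1.09)Traceback (most recent call last):
  File "<stdin>", line 15, in <module>
IndexError: list index out of range
```

```bash
cat > m2.py <<'E'
from meas import *
d=dict(np.load('pics/w_dr.npz')); c=cloud(d); z=c[...,2]
m=(z>.062)&(z<.084); m[:,:300]=0; m[:,345:]=0; m[:130]=0; m[300:]=0
print('zt',np.median(z[m]),rect(c[m])); p=cont(d,m.astype(np.uint8),.072,(300,130,345,300))[-1]; print('plane',rect(p))
d=dict(np.load('pics/w_cr.npz')); c=cloud(d); z=c[...,2]
hsv=cv2.cvtColor(d['pixels'],cv2.COLOR_RGB2HSV); white=((hsv[...,2]>150)&(hsv[...,1]<60)).astype(np.uint8)
for n,b in(('L',(235,100,285,300)),('R',(355,127,405,300))):
    p=cont(d,white,.038,b)[-1]; print(n,rect(p))
m=(z>.044)&(z<.056); m[:60]=0;m[140:]=0;m[:,:240]=0;m[:,400:]=0; print('head',rect(c[m]));print('plane',rect(cont(d,m.astype(np.uint8),.05,(240,60,400,140))[-1]))
print(hsv[118:134:2,344])
t=((hsv[...,0]<30)&(hsv[...,1]>60)&(hsv[...,2]>110)).astype(np.uint8); p=cont(d,t,.0415,(315,115,375,135)); print('tongue',rect(p[-1]))
E
python3 m2.py
```

```text
zt 0.07144278662549286 (array([467.5 , 125.44]), array([99.7, 15.7]), 20.38)
plane (array([467.75, 125.65]), array([99.1, 15.5]), 20.43)
L (array([533.01, -81.83]), array([153.5,  10.4]), 1.2)
R (array([ 533.5 , -195.64]), array([149.8,  10.4]), 1.2)
head (array([ 631.77, -136.24]), array([ 42.1, 124.2]), 1.1)
plane (array([ 631.55, -136.22]), array([ 41.9, 123.2]), 1.15)
[[ 10  13  59]
 [ 30  13  58]
 [ 18  54  95]
 [ 19 136 207]
 [ 19 133 214]
 [ 19 122 203]
 [ 98  19  54]
 [105  11  48]]
tongue (array([ 608.58, -162.15]), array([ 5.5, 35.3]), 1.17)
```

```bash
cat >> h.py <<'E'
YAW=0.0204; O=np.array([.5410,-.1385,.002])
def C(x,y,z): # cradle mm -> world m
    return O+R.from_euler('z',YAW).apply(np.array([x,y,z])/1000)
def st(s=''): print(s,'t',round(r.current_t(),2),'pos',np.round(r.current_tool_pos(),4),'F',np.round(r.current_contact_force(),2),'op',round(r.current_opening(),3),'ff',np.round(r.current_finger_force(),2))
E
python3 - <<'E'
from h import *
q=down(np.radians(20.4)); r.set_gripper(.55,30)
r.move_to([.4677,.1255,.13],q); st('above')
r.move_linear([.4677,.1255,.060],vel=.1); st('down')
r.set_gripper(0,30); st('grip')
r.move_linear([.4677,.1255,.17],vel=.12); st('lift')
p=C(2,30,0); q=down(YAW)
r.move_to([p[0],p[1],.17],q); st('over')
d=wrist('w_held'); save('side','s_held')
r.move_linear([p[0],p[1],.096],vel=.1); st('near')
E
```

```text
above t 4.24 pos [0.4682 0.1256 0.1308] F [ 0.24  0.21 -0.26] op 0.553 ff 0.0
down t 5.09 pos [0.4681 0.1256 0.0607] F [-1.18 -0.45 -0.61] op 0.548 ff 0.0
grip t 5.47 pos [0.468  0.1256 0.0605] F [-0.39 -0.97  6.5 ] op 0.164 ff 31.23
lift t 6.54 pos [0.4673 0.1254 0.1693] F [ 0.07 -0.17 -0.47] op 0.171 ff 30.29
over t 7.51 pos [ 0.5421 -0.1074  0.1697] F [-0.01  0.8  -1.12] op 0.167 ff 30.17
near t 8.5 pos [ 0.5427 -0.1085  0.0965] F [-0.96  0.06 -1.1 ] op 0.173 ff 30.17
```

Run:
```python
from meas import *
p=C(2,30,0)
for z in np.arange(.094,.0865,-.0005):
    r.move_linear([p[0],p[1],z],vel=.02); F=r.current_contact_force()
    if F[2]>2.5: break
st('touch')
r.sleep(.3); st('settle')
s=save('side','s_pl')
r.set_gripper(.3,20); r.sleep(.3); st('rel')
r.set_gripper(.55); st('open')
tp=np.array(r.current_tool_pos()); r.move_linear([tp[0],tp[1],.20],vel=.12); r.sleep(.2); st('up')
q=C(-25,25,0); r.move_linear([q[0],q[1],.25],vel=.2)
d=wrist('w_st'); s=save('side','s_st'); st()
cv2.imwrite('pics/c3.png',np.hstack([cv2.resize(cv2.imread('pics/w_st.png'),(400,300)),cv2.resize(cv2.imread('pics/s_st.png')[180:270,230:350],(400,300))]))
```

```text
touch t 10.75 pos [ 0.5424 -0.1085  0.0906] F [-3.84  0.65  8.02] op 0.17 ff 31.42
settle t 11.05 pos [ 0.5424 -0.1085  0.0905] F [-2.99  0.15  6.89] op 0.175 ff 31.42
rel t 11.67 pos [ 0.5424 -0.1085  0.0899] F [ 0.13 -0.11 -0.22] op 0.298 ff 0.0
open t 12.01 pos [ 0.5424 -0.1085  0.09  ] F [ 0.25 -0.44 -0.46] op 0.548 ff 0.0
up t 13.28 pos [ 0.5422 -0.1084  0.1994] F [-0.52  0.17 -0.05] op 0.546 ff 0.0
 t 13.81 pos [ 0.5154 -0.1139  0.2491] F [-0.41 -0.82  1.11] op 0.548 ff 0.0
```

View pics/c3.png

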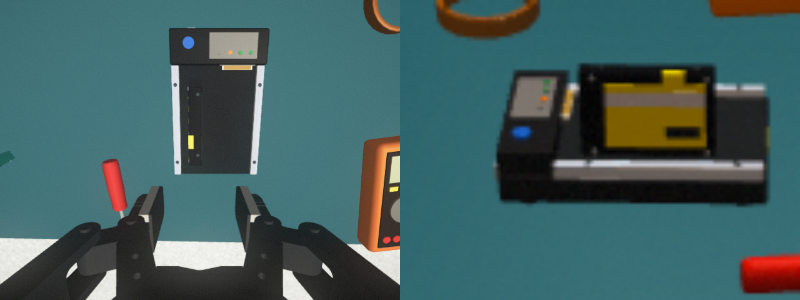

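The drive stands released in the bay, label towards the +y rail, connector end towards the head (wrist crop, drive at about (193,120); head above it). Next is a light push.

Run:
```python
from meas import *
d=dict(np.load('pics/w_st.npz')); c=cloud(d); z=c[...,2]; m=(z>.093)&(z<.112); m[:100]=0; m[300:]=0; m[:,270:]=0; m[:,340:]=0
k=m.astype(np.uint8); p=cont(d,k,.102,(270,100,340,300)) or cont(d,k,.102,(0,0,640,480)); a=rect(p[-1]); print(a, np.median(z[m]))
r.set_gripper(0,20)
g=lambda x,y,zw:np.r_[C(x,y,0)[:2],zw]
r.move_linear(g(2,75,.2),vel=.25); r.move_linear(g(2,75,.114),vel=.12); st('beside')
for y in np.arange(70,24,-2.):
    r.move_linear(g(2,y,.114),vel=.04); F=r.current_contact_force()
    if abs(F[1])>6: st('force'); break
st('pushed'); r.sleep(.4)
r.move_linear(g(2,30,.2),vel=.15); r.move_linear(g(-45,-5,.25),vel=.25)
wrist('w_flat'); st()
cv2.imwrite('pics/c4.png',cv2.imread('pics/w_flat.png')[0:300,200:500].repeat(2,0).repeat(2,1))
```

```text
Traceback (most recent call last):
IndexError: list index out of range
```

Run:
```python
from meas import *
d=dict(np.load('pics/w_st.npz')); c=cloud(d); z=c[...,2]; m=(z>.085)&(z<.115); m[:115]=0; m[285:]=0; m[:,:280]=0; m[:,400:]=0
print(m.sum(), rect(c[m]) if m.sum()>5 else z[150:260:20,300:325:6], 'target',C(2,30,0))
r.set_gripper(0,20)
g=lambda x,y,zw:np.r_[C(x,y,0)[:2],zw]
r.move_linear(g(2,75,.2),vel=.25); r.move_linear(g(2,75,.114),vel=.12); st('beside')
for y in np.arange(70,24,-2.):
    r.move_linear(g(2,y,.114),vel=.04); F=r.current_contact_force()
    if abs(F[1])>6: st('force'); break
st('pushed'); r.sleep(.4)
r.move_linear(g(2,30,.2),vel=.15); r.move_linear(g(-45,-5,.25),vel=.25)
wrist('w_flat'); st()
cv2.imwrite('pics/c4.png',cv2.imread('pics/w_flat.png')[0:300,200:500].repeat(2,0).repeat(2,1))
```

```text
3012 (array([ 541.99, -108.73]), array([99.5, 15.9]), 1.19) target [ 0.54238763 -0.10846545  0.002     ]
beside t 15.63 pos [ 0.5419 -0.0637  0.1148] F [ 0.19 -0.82  0.56] op -0.001 ff 0.0
pushed t 21.41 pos [ 0.5425 -0.1126  0.114 ] F [-0.36 -0.92  0.62] op 0.0 ff 0.0
 t 23.04 pos [ 0.496  -0.1442  0.2489] F [-0.2   1.42 -0.07] op 0.0 ff 0.0
```

View pics/c4.png

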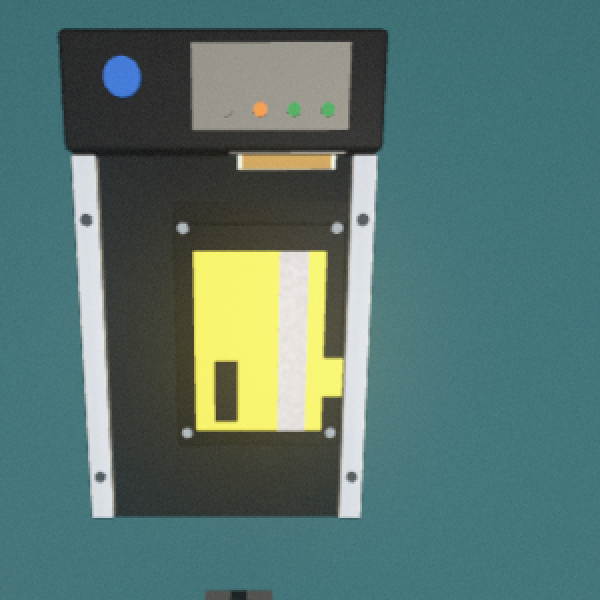

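Label up, lying flat, a few mm clear of the -y rail (crop right, x≈345), connector end towards the tongue at (287,162). Next, square it against the rail with force-guarded steps.

```bash
cat >> meas.py <<'E'
def drive(d,rows):
    c=cloud(d); z=c[...,2]; L=R.from_euler('z',-YAW).apply((c.reshape(-1,3)-O))*1000; L=L.reshape(c.shape)
    m=(abs(L[...,2]-45)<4)&(L[...,0]>-80)&(L[...,0]<67)&(abs(L[...,1])<53)
    m=cv2.morphologyEx(m.astype(np.uint8),cv2.MORPH_OPEN,np.ones((5,5)))>0
    q=L[m]; mm=cv2.minAreaRect(q[:,:2].astype(np.float32)); lo,hi=np.percentile(q[:,:2],[.5,99.5],axis=0)
    print('drive cradle: c',np.round(mm[0],1),np.round(mm[1],1),round(mm[2],2),'z',np.median(q[:,2]).round(1),'lo',lo.round(1),'hi',hi.round(1))
def guard(p0,p1,step,lim,ax,zw,rotF=0):
    p0=np.array(p0,float);p1=np.array(p1,float); n=int(np.ceil(np.linalg.norm(p1-p0)/step))
    F0=np.array(r.current_contact_force()); tr=[]
    for i in range(1,n+1):
        p=p0+(p1-p0)*i/n; r.move_linear(np.r_[C(p[0],p[1],0)[:2],zw],vel=.02)
        f=(np.array(r.current_contact_force())-F0)[ax]; tr.append(round(float(f),1))
        if abs(f)>lim: break
    print('stop',p.round(2),tr,'t',r.current_t()); return p
E
python3 - <<'E'
from meas import *
d=dict(np.load('pics/w_flat.npz')); drive(d,0)
g=lambda x,y,zw:np.r_[C(x,y,0)[:2],zw]
r.move_linear(g(2,44,.12),vel=.25); r.move_linear(g(2,44,.0635),vel=.1); r.sleep(.1); st('down')
guard((2,41),(2,27),.7,4,1,.0635)
st()
E
```

```text
drive cradle: c [  1.6 -14.3] [99.5 70.6] 0.03 z 44.8 lo [-47.7 -48.7] hi [51.2 20.6]
down t 24.59 pos [ 0.5426 -0.0946  0.0643] F [-0.46 -0.79 -0.  ] op 0.002 ff 0.0
stop [ 2. 27.] [1.3, 1.2, 0.7, 0.3, 1.2, -0.1, 1.0, 0.2, 0.3, 1.0, 0.5, 0.5, 0.3, 0.2, -0.2, -0.3, 0.3, -0.1, 0.5, 1.6] t 29.675
 t 29.68 pos [ 0.5424 -0.1115  0.0635] F [ 0.65  0.78 -0.13] op 0.002 ff 0.01
```

Run:
```python
from meas import *
guard((2,27),(2,21),.4,4,1,.0635); st(); r.sleep(.1); st()
```

```text
stop [ 2.  24.6] [-0.6, 0.0, -1.0, 0.2, 2.8, 4.9] t 31.175
 t 31.18 pos [ 0.5425 -0.1134  0.0635] F [1.45 5.69 1.31] op 0.002 ff 3.07
 t 31.27 pos [ 0.5425 -0.1134  0.0635] F [0.66 5.23 1.2 ] op 0.004 ff 3.06
```

Run:
```python
from meas import *
g=lambda x,y,zw:np.r_[C(x,y,0)[:2],zw]
r.move_linear(g(2,30,.0635),vel=.1); r.move_linear(g(-20,20,.15),vel=.2); r.move_linear(g(-72,-21,.15),vel=.25); drive(wrist('w_sq'),0)
r.move_linear(g(-72,-21,.0635),vel=.12); r.sleep(.1); st('down')
guard((-68,-21),(-54,-21),1.,5,0,.0635); st()
```

```text
drive cradle: c [  1.7 -16.9] [100.2  70.6] 0.08 z 44.8 lo [-47.7 -51.4] hi [51.2 17.8]
down t 33.56 pos [ 0.4699 -0.1611  0.0642] F [-0.87  0.27  0.74] op 0.003 ff 0.0
stop [-54. -21.] [0.3, 0.4, 0.6, 1.2, 0.7, 1.4, 1.2, 1.0, 0.5, 0.4, 0.2, 0.4, 0.8, 0.8] t 37.2083
 t 37.21 pos [ 0.4875 -0.1606  0.0635] F [-0.07 -0.68  0.02] op 0.002 ff 0.01
```

Run:
```python
from meas import *
p=guard((-54,-21),(-45,-21),.9,8,0,.0635); st()
if p[0]>-45.1: guard(p,(-39,-21),.35,8,0,.0635); st()
```

```text
stop [-45. -21.] [-0.0, -0.3, 0.9, -0.5, -0.3, -0.2, -0.3, 0.5, 0.1, 1.0] t 39.7083
 t 39.71 pos [ 0.4965 -0.1604  0.0635] F [ 0.89 -0.24 -0.69] op 0.003 ff 0.06
stop [-40. -21.] [-1.4, -1.2, -1.3, -1.9, -1.4, -1.4, -1.5, -0.7, -1.7, -1.6, -2.0, -1.6, -4.5, -7.1, -8.2] t 43.4583
 t 43.46 pos [ 0.5006 -0.1602  0.0634] F [-7.29  0.57  4.29] op 0.003 ff 3.51
```

Run:
```python
from meas import *
g=lambda x,y,zw:np.r_[C(x,y,0)[:2],zw]
r.move_linear(g(-50,-21,.0635),vel=.08); r.move_linear(g(-70,-21,.15),vel=.2); r.sleep(.2); d=wrist('w_home'); drive(d,0); st()
cv2.imwrite('pics/c5.png',cv2.resize(d['pixels'][0:300,160:560,::-1],(800,600)))
```

```text
drive cradle: c [ 18.4 -16.3] [97.6 70.7] 0.47 z 44.8 lo [-29.5 -50.8] hi [66.4 18.4]
 t 44.58 pos [ 0.4712 -0.1607  0.1489] F [-0.56 -0.21  0.22] op -0.002 ff 0.0
```

View pics/c5.png

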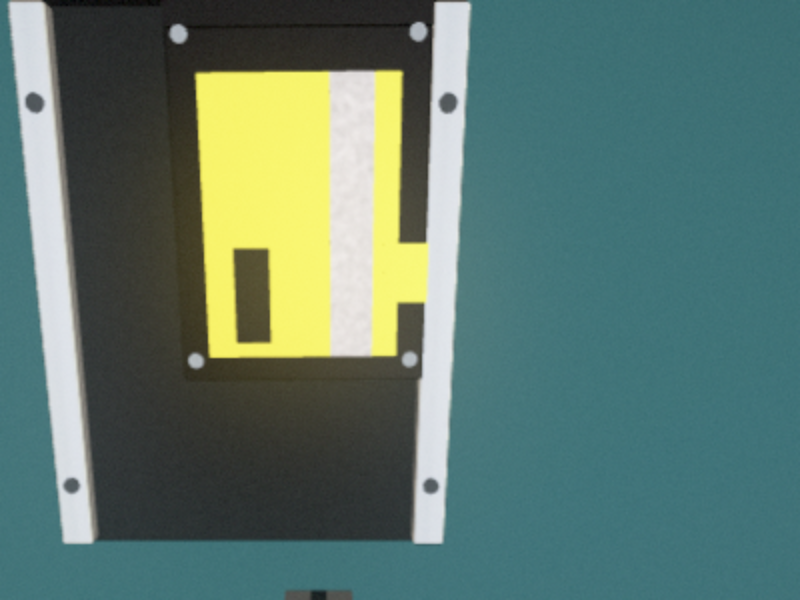

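The drive's -x end sits at about -30 mm in the cradle frame, y ≈ -16.5 mm, yaw 0.5°. The force rose steeply only after roughly 6 mm of light sliding onto the tongue, so it is seated on the head.

Run:
```python
from h import *
print(r.hand_in(), r.current_t())
```

```text
the job is handed in; nothing more can be done
the job is handed in; nothing more can be done
```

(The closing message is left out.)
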